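# Reset the sauce doser's portion screw and lock it again

### The arm

A 6-joint arm with a two-finger parallel gripper is mounted at the origin on the work surface. World frame = base frame: x ahead of the robot, y to its left, z up, the work surface at z = 0. Lengths are in mm, angles in degrees, forces in N, time in s.
With the tool pointing down it reaches from about 350 to 850 mm from the base axis. Payload 8.1 kg.
Tool frame: the origin (TCP) lies midway between the tips of the shut fingers; the grasp point (between the pads) lies 19 mm behind it (r.tcp_to_grasp is the distance from the TCP to the grasp point, in mm); z points along the fingers, y is the direction in which the jaws open and shut (so a half turn about z gives the same grasp; the last joint's range is limited). The gripper opens to 85 mm and grips with 20 to 120 N. Pads are 22 mm wide; open, the fingers measure 114 mm over their backs; the gripper's body (76 mm by 85 mm) begins 54 mm behind the grasp point. The pads swing forward as they close: fully open they stand 13 mm farther back than shut.
Start: joints at [-74.622, 7.471, 85.268, -0, 87.261, -4.893], TCP at [207.899, -562.835, 231.292] pointing down, gripper open.
Joint ranges: [-169.43, 169.43], [-51.17, 129.36], [1.28, 143.12], [-76.62, 256.62], [0, 156.53], [-152.29, 152.29]. Speed limits (degrees/s): [136.94, 136.94, 159.86, 180, 180, 180].

### API

Orientations are given as [roll, pitch, yaw] about the fixed x, y, z axes, in that order (R = Rz(yaw) Ry(pitch) Rx(roll)).
In Python, from bench import r gives the robot as it stands.
- The arm moves only by the tool jog_arm, never from a script. Its argument "targets" is a list of rows, each a list of 7 numbers: the shift along the tool's x, y, z in m, then the turn, a rotation vector about the tool's x, y, z in rad, then the closure, from 0 (fully open) to 1 (shut). In form: [[dx, dy, dz, wx, wy, wz, claw], ...]. A call has 1 to 5 rows; each row is the pose to reach, as a shift and turn from the pose commanded when the call began, along the tool's axes at that moment; what a row does not reach only later rows make up. A row lasts 1/12 s, in which the tool goes at most 41.7 mm and 7.16 degrees, less where a joint would pass 70% of its speed; a pose out of reach is approached as far as the arm can. A call with a gripper value outside its range is refused whole. The fingers move at their own pace and stop on an object; "newtons" is the grip in N (left out, the last holds). Time passes only in rows, so rows that repeat a pose let the fingers close. It gives the time, the measured TCP pose, the force and the opening at its end, in the units of the state.
- r.sense(): the state, without advancing time (a new reading comes with each control period).
- r.snapshot(name): name is "side" or "top" or "wrist"; returns a dict with "pixels" (420x560x3 uint8, red, green, blue), "fx", "fy", "cx", "cy" (pixels), "origin" and "attitude" of the camera in the world. Camera axes: x right, y down, z forward; pixel columns grow to the right and rows downward; lengths in mm; the calibration is good to about 2 mm. A picture is of the moment at which its call begins. There is no depth.
- r.hand_in(): hands the job in, once; it reports no verdict.
The state is a dict: "time": time; "joint_pos": joint angles; "qd": joint speeds; "joint_efforts": joint torques, N m; "tool_pos": TCP position; "tcp_rot": TCP orientation; "ft_force": force on the tool from outside, world axes, zero at the start; "wrist_torque": the same for the moment, N m; "finger_gap": finger opening in mm.
Only numpy, scipy, OpenCV 4.12 (cv2) and the standard library are available. Lean on these libraries where they do the work, as an engineer would, in place of code of your own. Each camera call takes 0.05 s, during which the arm holds its last target.

### The job

On the sauce doser, back the wing nut off (anticlockwise from above) by an eighth of a turn or more so that the adjuster screw below it is free, turn the adjuster until its pointer arm points straight at the tall marker pin on the deck (not the low plug), then screw the wing nut fully tight again with the pointer still on the pin. Do not knock over or shift the cups, bottles and other things standing around and on the doser.

Things in the scene. Friction and masses are not known exactly. Their poses are not given: they have to be found in the camera images.
- doser: The sauce doser, fixed: grey housing with a flat metal deck, x -128 to +148 and y -133 to +133 mm in its own frame, deck top 90 mm above the counter. Origin on the counter under the vertical stud that carries screw and nut; +x to the doser's rear, -x to its front (roughly towards the robot), z up. Both joints turn about the vertical line through this origin.
- adjuster (a joint): Turn of the adjuster screw about the stud (rad), positive anticlockwise from above, range -1.9 to 1.9; at 0 its pointer arm points to the doser's front (-x of the doser). Clamped fast while the nut is tight; free with the nut at 0.5 rad or more, then it takes about 0.12 N m (2 N at the post) and stays where it is left. Hub on the deck, 38 mm in diameter, 23 mm tall.
- pointer_tip (a point): The point of the adjuster's dark steel arm, 80 mm from the axis and 13 mm above the deck; its x axis runs outward along the arm, z up. The arm is 12 mm wide and lies 8 to 18 mm above the deck.
- post_top (a point): Centre of the top of the upright round post on the adjuster's arm, by which it can be turned: 14 mm diameter, 36 mm tall above the arm, 71 mm from the axis, top 144 mm above the counter.
- nut (a joint): Turn of the wing jam nut (rad): 0 is fully tight at its stop, growing as it is loosened anticlockwise from above, up to 2.2. At 0 its wings lie along the doser's +y and -y. It takes about 0.2 to 0.3 N m (5 to 8 N near a wing's end) and stays where it is left. It sits above the adjuster's hub; its own hub is 28 mm in diameter, 27 to 49 mm above the deck.
- wing_left (a point): Point on the nut's wing that lies toward the doser's +y when tight, 42 mm from the axis, at mid height (141 mm above the counter). Each wing is an upright plate 6 mm thick, from 10 to 46 mm from the axis, 128 to 154 mm above the counter.
- wing_right (a point): The same on the opposite wing (the doser's -y when tight).
- pin: Tall marker pin fixed on the deck, the target: 12 mm diameter, 38 mm tall, on a foot 20 mm in diameter; left or right of the front, 99 to 138 mm from the axis, outside the pointer's reach. Origin at the centre of its foot on the deck.
- plug: Low plug fixed on the deck on the other side, only 10 mm tall, same diameter and foot. Not the target. Origin at the centre of its foot.
- canister: Upright steel canister with black lid fixed on the deck near one rear corner, 80 mm in diameter, 178 mm tall (top 268 mm above the counter), about 125 mm from the axis to its centre: an obstacle for the gripper. Origin at the centre of its underside.
- blank: Low black cover, 68 mm in diameter and 22 mm tall, fixed at the other rear corner of the deck. Origin at the centre of its underside.
- sauce_cup: Small open steel cup, 28 mm rim diameter, 30 mm tall, loose on the deck near the front edge, just outside the pointer's reach. Bystander. Origin at its underside.
- squeeze_bottle: Upright squeeze bottle, 58 mm in diameter, 190 mm tall, loose on the counter beside the doser. Bystander. Origin at its underside.
- cup_a: Open plastic cup, 84 mm rim diameter, 115 mm tall, loose beside the doser. Bystander. Origin at its underside.
- cup_b: Another such cup of the same size. Bystander. Origin at its underside.
- blade_unit: Blender blade unit: black disc 68 mm in diameter, 20 mm tall, small blades on top to 36 mm, loose beside the doser. Bystander. Origin at its underside.
- bar_spoon: Spoon lying on the counter to the right. Bystander. Origin near its middle, at its underside.
- can: Upright white can, 64 mm in diameter, 200 mm tall, on the counter to the left. Bystander. Origin at its underside.

How it is judged:
By the outcome, as a careful person would: the job done as asked, in the order asked, and still so for the second after the job is handed in, with the robot touching nothing.
It also fails if it takes over 64 s, if anything falls off the work surface, if the arm or the gripper's body presses on something with over 40 N, if the wrist force passes 120 N, or if a joint passes its speed limit or range.

## Working session

There is one attempt and no reset: what is moved stays moved. The work goes in short steps, Python scripts to look and compute and a tool call to move; the robot and the scene stay as the last step left them, time stands still between calls to the robot, and variables do not carry over. Pictures are saved under pics/ and viewed, and the job is handed in when it is done.

Besides the shell and the picture viewer there is one more tool, called after "Request:" as name(argument=value, ...) on one line, values as JSON. jog_arm: Moves the arm, as the interface text tells. Its arguments: {"type":"object","properties":{"targets":{"type":"array","items":{"type":"array","items":{"type":"number"}}},"newtons":{"type":"number"}},"required":["targets"]}

```bash
mkdir -p pics; ls; python3 - <<'E'
from bench import r
import cv2,json
import numpy as np
cams={}
for n in ["side","top","wrist"]:
    s=r.snapshot(n)
    cv2.imwrite(f"pics/{n}0.png",s["pixels"][:,:,::-1])
    cams[n]={k:np.array(v).tolist() for k,v in s.items() if k!="pixels"}
    print(n,cams[n])
json.dump(cams,open("cams.json","w"))
print(r.sense())
E
```

```text
pics
side {'fx': 500.32349668002917, 'fy': 500.32349668002917, 'cx': 282.9064840171945, 'cy': 208.43248857407565, 'origin': [-235.13920249591382, 867.4716260218129, 1068.2785279910215], 'attitude': [-129.21398787460504, 0.25420721597572205, -138.9095329055677]}
top {'fx': 458.114576714997, 'fy': 458.114576714997, 'cx': 277.05196848710455, 'cy': 209.01506507662467, 'origin': [350.7291335685286, -5.78239171181451, 1743.4758688830243], 'attitude': [-173.65399697366826, 0.23972652097620117, -90.19686728338246]}
wrist {'fx': 364.23697946124736, 'fy': 364.23697946124736, 'cx': 275.6886491344736, 'cy': 209.95211899945127, 'origin': [278.3008553611486, -535.7875959194616, 372.53961004873685], 'attitude': [162.91762135615014, 0.054097516612485415, -69.74387239629368]}
{'time': 0.15, 'joint_pos': array([-7.46221899e+01,  7.50422388e+00,  8.53161096e+01,  3.51835765e-04,
        8.72638621e+01, -4.89154833e+00]), 'qd': array([-0.0707908 , -0.20031671, -0.15157715,  0.03655921,  0.0055748 ,
       -0.06563889]), 'joint_efforts': array([-7.39517691e-04, -5.70062041e+01, -5.01160061e+01, -3.07619721e-04,
        9.56866192e-03,  2.66685038e-05]), 'tool_pos': array([ 207.78046383, -562.4020632 ,  230.48413312]), 'tcp_rot': array([-1.79916141e+02, -7.52947804e-03,  2.02693359e+01]), 'ft_force': array([-0.05358964,  0.43070024, -0.4384337 ]), 'wrist_torque': array([ 0.01728767, -0.01342718,  0.02498023]), 'finger_gap': 85.57705568081151}
```

View pics/side0.png

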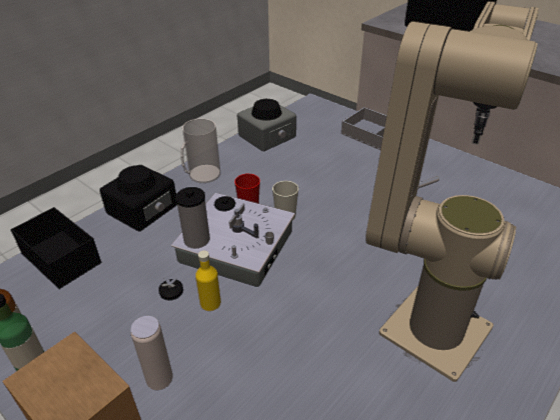

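View pics/top0.png

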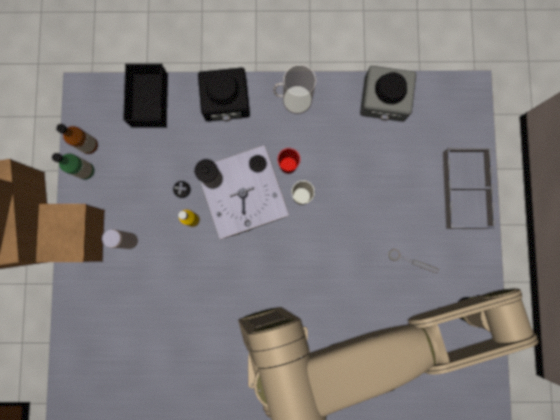

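```bash
python3 - <<'E'
import cv2
t=cv2.imread('pics/top0.png'); print(t.shape)
cv2.imwrite('pics/top0c.png',cv2.resize(t[60:260,170:390],None,fx=3.6,fy=3,interpolation=cv2.INTER_CUBIC)) if 0 else None
E
```

```text
(420, 560, 3)
```

The side view shows the doser around (235,240), with the canister at its left rear. The top view shows the doser around (245,193), canister at (207,172), and cups at (289,160) and (302,192). I'll enlarge both.

```bash
python3 - <<'E'
import cv2
t=cv2.imread('pics/top0.png')
c=t[135:247,175:325]; cv2.imwrite('pics/top0c.png',cv2.resize(c,None,fx=5.2,fy=5.2,interpolation=cv2.INTER_CUBIC))
t=cv2.imread('pics/side0.png')
c=t[180:290,165:305]; cv2.imwrite('pics/side0c.png',cv2.resize(c,None,fx=5.2,fy=5.2,interpolation=cv2.INTER_CUBIC))
E
```

```text
(no output)
```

View pics/top0c.png

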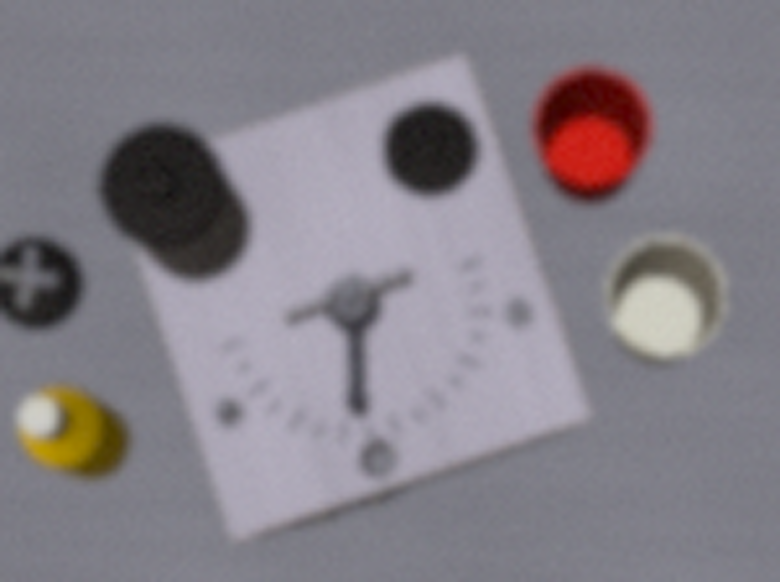

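View pics/side0c.png

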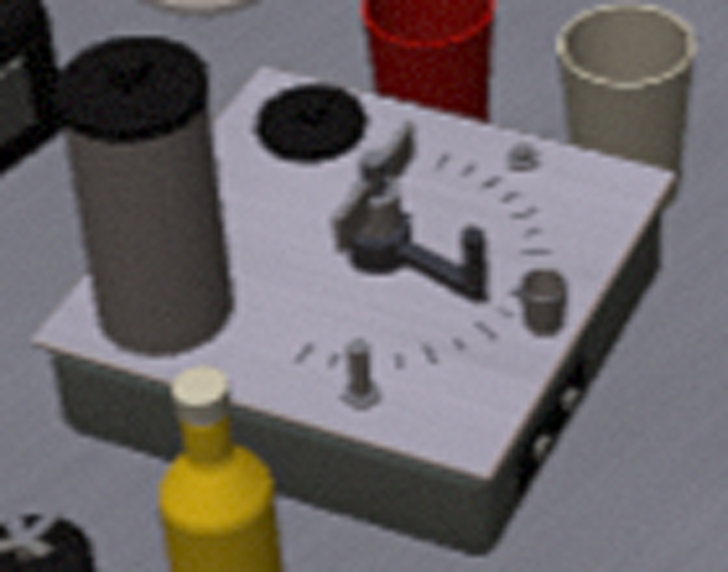

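The tall pin is on the left (top crop (230,412), side crop foot (360,395)). The plug is on the right. The pointer is near the front, at (357,405), and the cup sits in front of it at (378,460). Next: locating these in the world.

```bash
cat > h.py <<'E'
import numpy as np, json, cv2
from scipy.spatial.transform import Rotation as R
cams=json.load(open('cams.json'))
def ray(c,u,v):
    if isinstance(c,str): c=cams[c]
    d=R.from_euler('xyz',c['attitude'],degrees=True).apply([(u-c['cx'])/c['fx'],(v-c['cy'])/c['fy'],1.])
    return np.array(c['origin']),d
def at(c,u,v,z):
    o,d=ray(c,u,v); return o+d*(z-o[2])/d[2]
def proj(c,p):
    if isinstance(c,str): c=cams[c]
    q=R.from_euler('xyz',c['attitude'],degrees=True).inv().apply(np.array(p,float)-np.array(c['origin']))
    q=np.atleast_2d(q); return np.c_[c['cx']+c['fx']*q[:,0]/q[:,2],c['cy']+c['fy']*q[:,1]/q[:,2]].squeeze()
def tc(x,y): return 175+(x+.5)/5.2-.5,135+(y+.5)/5.2-.5
def sc(x,y): return 165+(x+.5)/5.2-.5,180+(y+.5)/5.2-.5
E
python3 - <<'E'
from h import *
from scipy.optimize import least_squares
obs=[('top',tc(465,55),(148,-133,90)),('top',tc(590,415),(-128,-133,90)),('top',tc(235,540),(-128,133,90)),
('side',sc(675,175),(-128,-133,90)),('side',sc(490,475),(-128,133,90)),('side',sc(265,68),(148,-133,90)),('side',sc(36,342),(148,133,90))]
def D(p,q):
    c,s=np.cos(p[2]),np.sin(p[2]); return [p[0]+c*q[0]-s*q[1],p[1]+s*q[0]+c*q[1],q[2]]
f=lambda p:np.concatenate([proj(c,D(p,q))-uv for c,uv,q in obs])
s=least_squares(f,[450,90,0]); p=s.x
print(p,np.degrees(p[2]),f(p).reshape(-1,2).round(2).tolist())
np.save('doser.npy',p)
def inv(w):
    c,s=np.cos(p[2]),np.sin(p[2]); d=w[:2]-p[:2]; return np.array([c*d[0]+s*d[1],-s*d[0]+c*d[1]])
for n,cam,uv,z in [('pin top','top',tc(229,410),128),('pinfoot side','side',sc(361,396),92),('pintop side','side',sc(359,344),128),('plug top','top',tc(519,313),100),('plug side','side',sc(523,152),100),
 ('post top','top',tc(358,408),144),('post side','side',sc(473,233),144),('tip side','side',sc(484,297),103),('stud','top',tc(352,298),140),('wl','top',tc(290,320),150),('wr','top',tc(411,274),150),
 ('wr side','side',sc(408,130),154),('saucecup','top',tc(378,456),120),('cup side','side',sc(547,283),120),
 ('canister','top',tc(160,182),268),('bottle','top',tc(40,415),190),('red','top',tc(592,130),115),('white','top',tc(667,295),115),('blade','top',tc(35,282),20)]:
    w=at(cam,*uv,z); d=inv(w); print(n,w.round(0),d.round(1),'r',np.hypot(*d).round(1),'ang from front',np.degrees(np.arctan2(-d[1],-d[0])).round(1))
E
```

```text
[5.91941296e+02 1.25531113e+02 3.29365511e-01] 18.871253721080752 [[0.06, -0.85], [0.66, 0.27], [-0.7, 0.23], [0.73, -0.44], [0.5, 0.74], [-0.33, -0.29], [-0.75, -0.22]]
pin top [515. 208. 128.] [-45.9 102.4] r 112.2 ang from front -65.9
pinfoot side [521. 213.  92.] [-39.  105.8] r 112.8 ang from front -69.8
pintop side [521. 211. 128.] [-39.3 103.4] r 110.6 ang from front -69.2
plug top [585.  10. 100.] [ -43.6 -107.3] r 115.8 ang from front 67.9
plug side [588.  13. 100.] [ -40.3 -105.3] r 112.8 ang from front 69.0
post top [515. 118. 144.] [-75.3  18.1] r 77.5 ang from front -13.5
post side [524. 120. 144.] [-66.  17.] r 68.2 ang from front -14.4
tip side [516. 122. 103.] [-72.8  21.2] r 75.8 ang from front -16.2
stud [590. 123. 140.] [-2.2 -1.8] r 2.9 ang from front 40.1
wl [574. 164. 150.] [-4.4 42.3] r 42.5 ang from front -84.1
wr [605.  82. 150.] [ -1.4 -45.1] r 45.1 ang from front 88.2
wr side [604.  88. 154.] [ -0.5 -39.2] r 39.2 ang from front 89.2
saucecup [484. 106. 120.] [-108.1   16.7] r 109.4 ang from front -8.8
cup side [485. 105. 120.] [-108.1   14.8] r 109.1 ang from front -7.8
canister [646. 234. 268.] [85.9 85.4] r 121.1 ang from front -135.2
bottle [506. 323. 190.] [-17.1 214.9] r 215.6 ang from front -85.5
red [712. -41. 115.] [  59.3 -196.7] r 205.5 ang from front 106.8
white [595. -93. 115.] [ -67.2 -207.4] r 218.1 ang from front 72.0
blade [621. 365.  20.] [105.1 217.1] r 241.2 ang from front -115.8
```

Request:
jog_arm(targets=[[0.14,-0.12,-0.07,0,0,-0.5,0],[0.14,-0.12,-0.07,0,0,-0.5,0],[0.14,-0.12,-0.07,0,0,-0.5,0],[0.14,-0.12,-0.07,0,0,-0.5,0],[0.14,-0.12,-0.07,0,0,-0.5,0]])

```text
time: 0.57
tool_pos: [298.7, -399.5, 302.5]
tcp_rot: [180.0, -0.0, 49.4]
ft_force: [-0.6, -0.0, 0.3]
finger_gap: 85.3
```

```bash
cat >> h.py <<'E'
def rel(target,yaw,s):
    """delta in tool axes (m, rotvec) from measured pose to tool-down target with yaw(deg)"""
    Rm=R.from_euler('xyz',s['tcp_rot'],degrees=True); Rt=R.from_euler('xyz',[180,0,yaw],degrees=True)
    return (Rm.inv().apply(np.array(target)-s['tool_pos'])/1000).round(4).tolist(),(Rm.inv()*Rt).as_rotvec().round(3).tolist()
E
python3 - <<'E'
from bench import r
from h import *
s=r.sense(); print(s['time'],s['tool_pos'],s['tcp_rot'],s['joint_pos'].round(1)); print(rel([591,125,300],108.9,s))
E
```

```text
0.5667 [ 298.73536132 -399.47261394  302.45119484] [ 1.79957866e+02 -2.52414394e-02  4.94275392e+01] [-59.1  -9.5  94.6   0.   94.8 -18.6]
([0.5885, -0.1191, 0.0026], [0.001, -0.0, -1.038])
```

Request:
jog_arm(targets=[[0.2,-0.04,0,0,0,-0.55,0],[0.2,-0.04,0,0,0,-0.55,0],[0.2,-0.04,0,0,0,-0.55,0],[0.2,-0.04,0,0,0,-0.55,0],[0.2,-0.04,0,0,0,-0.55,0]])

```text
time: 0.98
tool_pos: [399.5, -222.4, 301.2]
tcp_rot: [180.0, -0.0, 80.9]
ft_force: [0.0, -0.7, 0.1]
finger_gap: 85.0
```

```bash

python3 - <<'E'
from bench import r
from h import *
s=r.sense(); print(s['time'],s['tool_pos'],s['tcp_rot'],s['joint_pos'].round(1)); print(rel([591,125,300],108.9,s))
E
```

```text
0.9833 [ 399.48889296 -222.42835006  301.22350014] [ 1.79988847e+02 -1.31189342e-02  8.08607579e+01] [-35.6 -16.1 100.5   0.   95.7 -26.4]
([0.3734, 0.1339, 0.0013], [0.0, -0.0, -0.489])
```

Request:
jog_arm(targets=[[0.19,0.067,0,0,0,-0.489,0.3],[0.19,0.067,0,0,0,-0.489,0.3],[0.19,0.067,0,0,0,-0.489,0.3],[0.19,0.067,0,0,0,-0.489,0.3],[0.19,0.067,0,0,0,-0.489,0.3]])

```text
time: 1.4
tool_pos: [497.2, -45.7, 301.1]
tcp_rot: [180.0, -0.0, 108.9]
ft_force: [0.8, 0.7, 0.1]
finger_gap: 59.7
```

```bash

python3 - <<'E'
from bench import r
from h import *
s=r.sense(); print(s['time'],s['tool_pos'],s['tcp_rot'],s['joint_pos'].round(1)); print(rel([591,125,300],108.9,s))
E
```

```text
1.4 [497.22765786 -45.74427559 301.1338169 ] [ 1.79986363e+02 -2.12670982e-02  1.08929715e+02] [-11.2  -9.3  94.7   0.   94.7 -30.1]
([0.1311, 0.1441, 0.0012], [0.0, -0.0, 0.001])
```

Request:
jog_arm(targets=[[0.131,0.144,0,0,0,0,0.3],[0.131,0.144,0,0,0,0,0.3],[0.131,0.144,0,0,0,0,0.3],[0.131,0.144,0,0,0,0,0.3],[0.131,0.144,0,0,0,0,0.3]])

```text
time: 1.82
tool_pos: [592.4, 124.9, 300.5]
tcp_rot: [-180.0, -0.1, 108.6]
ft_force: [0.8, -0.7, -0.3]
finger_gap: 60.0
```

Request:
jog_arm(targets=[[0,0,0,0,0,0,0.3]])

```text
time: 1.9
tool_pos: [592.6, 126.3, 299.6]
tcp_rot: [-179.9, -0.1, 108.7]
ft_force: [0.3, 0.1, 0.0]
finger_gap: 59.7
```

```bash
cat >> h.py <<'E'
def snap(r,n,tag,crop=None,f=1):
    s=r.snapshot(n); im=s['pixels'][:,:,::-1]; cams[tag]={k:np.array(v).tolist() for k,v in s.items() if k!='pixels'}
    json.dump(cams,open('cams.json','w')); cv2.imwrite(f'pics/{tag}_raw.png',im)
    if crop: x0,y0,x1,y1=crop; im=im[y0:y1,x0:x1]
    cv2.imwrite(f'pics/{tag}.png',cv2.resize(np.ascontiguousarray(im),None,fx=f,fy=f,interpolation=cv2.INTER_CUBIC))
E
python3 - <<'E'
from bench import r
from h import *
snap(r,'wrist','w1'); s=r.sense(); print(s['time'],s['tool_pos'],s['tcp_rot'],cams['w1'])
p=np.load('doser.npy')
print(proj('w1',[p[0],p[1],154]))
E
```

```text
1.95 [591.8746312  123.95928853 299.82201031] [-1.79884059e+02 -4.69885885e-02  1.08664120e+02] {'fx': 364.23697946124736, 'fy': 364.23697946124736, 'cx': 275.6886491344736, 'cy': 209.95211899945127, 'origin': [569.0767421112424, 197.85058121567693, 441.9973306790334], 'attitude': [163.0134219695627, 0.08972173668000978, 18.69340069468939]}
[274.37987272 195.73695773]
```

View pics/w1.png

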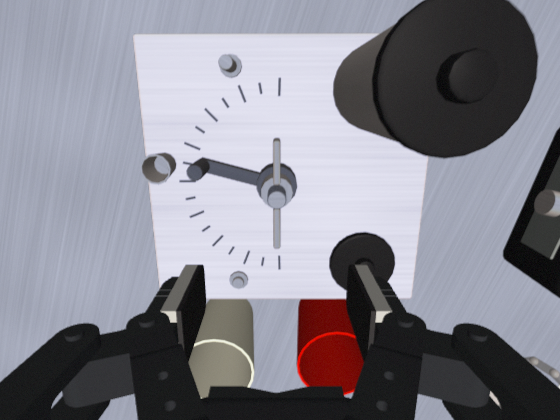

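The wrist view shows the deck, with corners at (134,36), (160,298), (413,297). The pin is at (230,65), post at (200,170), nut at (276,195) and plug at (238,280). I'll enlarge it to refine these.

```bash
python3 - <<'E'
import cv2
t=cv2.imread('pics/w1_raw.png')
c=t[20:310,125:325]; cv2.imwrite('pics/w1c.png',cv2.resize(c[0:150],None,fx=4,fy=4,interpolation=cv2.INTER_CUBIC))
cv2.imwrite('pics/w1d.png',cv2.resize(c[145:290],None,fx=4,fy=4,interpolation=cv2.INTER_CUBIC))
E
```

```text
(no output)
```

View pics/w1c.png

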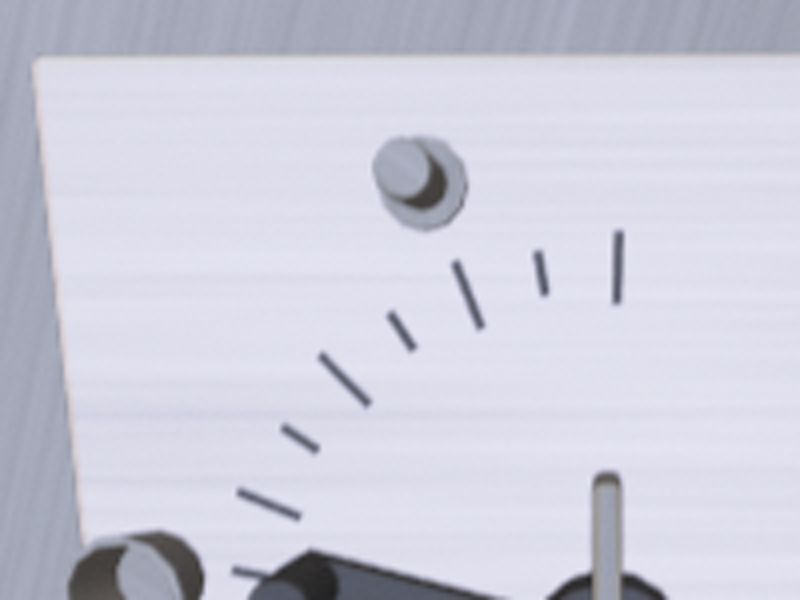

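View pics/w1d.png

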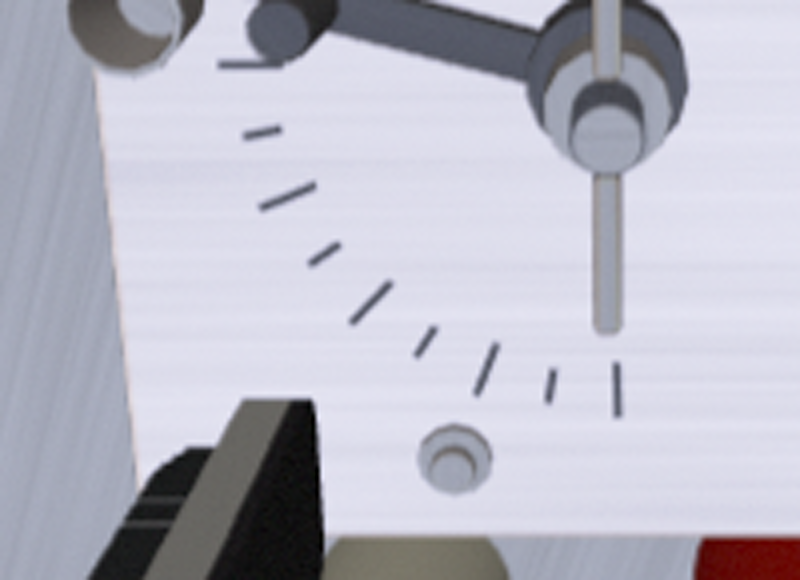

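```bash
python3 - <<'E'
from h import *
from scipy.optimize import least_squares
A=lambda x,y:(125+(x+.5)/4-.5,20+(y+.5)/4-.5); B=lambda x,y:(125+(x+.5)/4-.5,165+(y+.5)/4-.5)
obs=[(A(34,58),(-128,133,90)),((160,297.5),(-128,-133,90)),((413,297.5),(148,-133,90)),(A(607,484),(0,46,154)),(B(607,333),(0,-46,154))]
# tick pts on deck; on-radial-line constraints
ticks=[(-90,A(619,231)),(-90,A(616,302)),(-75,A(538,252)),(-75,A(546,295)),(-60,A(456,262)),(-60,A(482,327)),(-45,A(321,354)),(-45,A(369,404)),(-30,A(239,491)),(-30,A(300,517)),(0,B(219,64)),(0,B(283,64)),(90,B(616,363)),(90,B(618,415)),(60,B(497,345)),(60,B(476,394)),(45,B(391,283)),(45,B(352,323)),(30,B(315,186)),(30,B(260,208))]
def D(p,q):
    c,s=np.cos(p[2]),np.sin(p[2]); return [p[0]+c*q[0]-s*q[1],p[1]+s*q[0]+c*q[1],q[2]]
def inv(p,w):
    c,s=np.cos(p[2]),np.sin(p[2]); d=w[:2]-p[:2]; return np.array([c*d[0]+s*d[1],-s*d[0]+c*d[1]])
for t,uv in ticks[:4]: pass
f=lambda p:np.concatenate([proj('w1',D(p,q))-uv for uv,q in obs])
s=least_squares(f,[590,125,.33]); print(s.x,f(s.x).reshape(-1,2).round(2).tolist())
p=s.x
def show(p):
  for t,uv in ticks:
    d=inv(p,at('w1',*uv,90)); print(t,np.hypot(*d).round(1),(np.degrees(np.arctan2(-d[1],-d[0]))).round(1),end=' | ')
  print()
  for n,uv,z in [('pintop',A(403,166),128),('pinfoot',A(424,185),92),('plugtop',B(452,466),100),('posttop',B(279,30),144),('hubtop',B(607,138),165),('armtip',A(250,594),108),('sc',A(130,590),120)]:
    w=at('w1',*uv,z);d=inv(p,w); print(n,w.round(1),np.hypot(*d).round(1),(np.degrees(np.arctan2(-d[1],-d[0]))).round(1))
show(p); np.save('doser2.npy',p)
E
```

```text
[5.94377385e+02 1.25527251e+02 3.29570467e-01] [[-1.89, -1.94], [0.23, 2.08], [-0.07, 1.55], [0.7, -0.93], [0.94, 0.85]]
-90 95.2 -91.4 | -90 79.8 -91.2 | -75 92.1 -79.9 | -75 82.6 -79.9 | -60 95.2 -68.5 | -60 79.9 -68.4 | -45 95.8 -45.6 | -45 80.3 -45.3 | -30 96.0 -22.6 | -30 80.5 -22.4 | 0 96.4 0.2 | 0 80.6 0.3 | 90 80.8 91.0 | 90 95.8 91.2 | 60 81.2 68.6 | 60 96.4 68.4 | 45 81.2 45.8 | 45 96.6 45.9 | 30 81.2 23.2 | 30 96.6 23.0 | 
pintop [521.2 212.  128. ] 113.3 -68.7
pinfoot [521.3 211.4  92. ] 112.8 -68.5
plugtop [589.3  12.3 100. ] 113.3 68.6
posttop [523.4 120.9 144. ] 71.1 -15.2
hubtop [593.4 126.2 165. ] 1.1 -53.8
armtip [510.6 113.1 108. ] 84.7 -10.4
sc [487.1 108.4 120. ] 108.7 -9.8
```

The deck ticks (22.5° majors) and both fits agree:
- axis ≈ (592.7, 125.0), yaw 18.9°
- pin at −67.6°, 113 mm from the axis
- post at −14.7°

Now descending over the nut.

Request:
jog_arm(targets=[[0,0,0.036,0,0,0,0.3],[0,0,0.072,0,0,0,0.3],[0,0,0.108,0,0,0,0.3],[0,0,0.13,0,0,0,0.3],[0,0,0.13,0,0,0,0.3]])

```text
time: 2.37
tool_pos: [587.3, 119.7, 164.3]
tcp_rot: [-179.4, -0.1, 108.4]
ft_force: [-0.4, -0.3, -0.9]
finger_gap: 59.7
```

```bash

python3 - <<'E'
from bench import r
from h import *
snap(r,'wrist','w2'); snap(r,'side','s2',(165,150,305,290),4)
s=r.sense(); print(s['time'],s['tool_pos'],s['tcp_rot'],s['joint_pos'].round(1)); print(rel([592.7,125,118],108.9,s))
E
```

```text
2.4667 [591.01334318 120.4225067  171.15355166] [-1.79894534e+02 -9.11206737e-03  1.08401403e+02] [  6.7  10.   88.8  -0.   81.3 -11.7]
([0.0038, 0.0031, 0.0531], [-0.002, -0.0, -0.009])
```

View pics/w2.png

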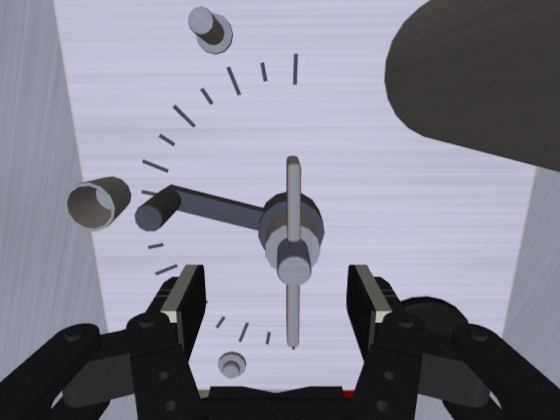

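View pics/s2.png

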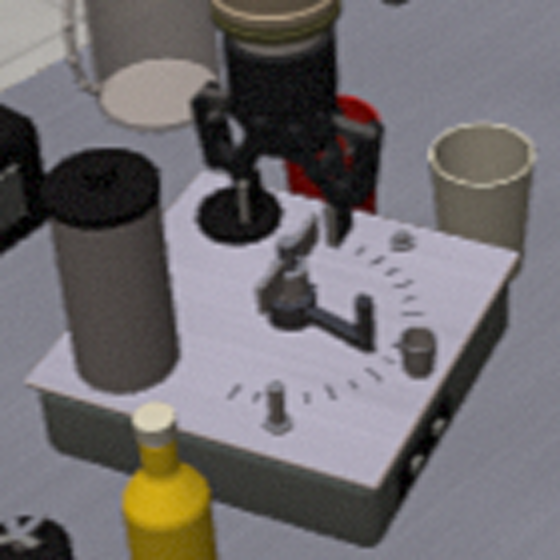

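The wrist view shows the tool not yet settled and off by a few mm in tool y (nut at (293,265), finger middle at 277). I'll settle, correct and look again.

Request:
jog_arm(targets=[[0,0,0,0,0,0,0.3],[0,0,0,0,0,0,0.3],[0,0,0,0,0,0,0.3]])

```text
time: 2.72
tool_pos: [593.2, 121.3, 174.1]
tcp_rot: [179.8, 0.0, 108.4]
ft_force: [-0.4, -0.7, -0.6]
finger_gap: 60.2
```

```bash

python3 - <<'E'
from bench import r
from h import *
s=r.sense(); print(s['time'],s['tool_pos'],s['tcp_rot']); print(rel([592.7,125,118],108.9,s))
snap(r,'wrist','w3'); 
s=r.sense(); print(s['time'],s['tool_pos'],s['tcp_rot'],s['joint_pos'].round(1)); print(rel([592.7,125,118],108.9,s))
p=np.load('doser2.npy')
for q in ([592.7,125,165],[592.7,125,117]): print(proj('w3',q))
E
```

```text
2.7167 [593.19488597 121.31881263 174.06436467] [1.79764987e+02 4.91899559e-02 1.08438382e+02]
([0.0037, 0.0005, 0.0561], [0.004, 0.001, -0.008])
2.7667 [592.91243437 121.35777135 173.55480177] [1.79807901e+02 4.26046839e-02 1.08442781e+02] [  6.7   9.9  88.6  -0.   81.2 -11.7]
([0.0036, 0.0008, 0.0556], [0.003, 0.001, -0.008])
[276.20016029 263.29420916]
[275.79117315 227.35915323]
```

View pics/w3.png

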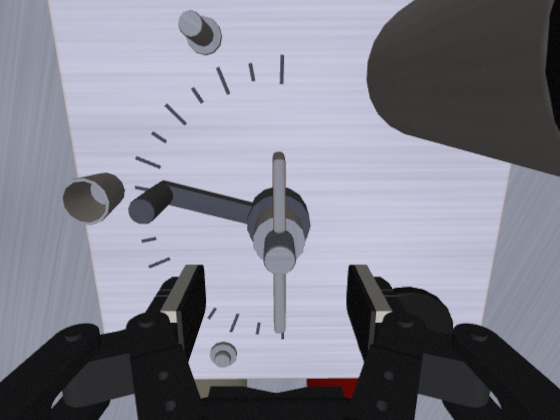

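Request:
jog_arm(targets=[[0.0037,0.0018,0.02,0,0,-0.008,0.3],[0.0037,0.0018,0.04,0,0,-0.008,0.3],[0.0037,0.0018,0.055,0,0,-0.008,0.3],[0.0037,0.0018,0.055,0,0,-0.008,0.3],[0.0037,0.0018,0.055,0,0,-0.008,0.3]])

```text
time: 3.18
tool_pos: [591.8, 125.4, 116.2]
tcp_rot: [-179.9, -0.0, 108.9]
ft_force: [-1.1, -0.7, 1.1]
finger_gap: 60.0
```

```bash

python3 - <<'E'
from bench import r
from h import *
snap(r,'wrist','w4'); 
s=r.sense(); print(s['time'],s['tool_pos'],s['tcp_rot'],s['ft_force']); print(rel([592.7,125,118],108.9,s))
E
```

```text
3.2333 [592.77752475 125.48240236 117.47121115] [1.79942618e+02 1.30365655e-02 1.08908685e+02] [ 0.40404188 -0.12692146 -0.5674049 ]
([-0.0004, -0.0002, -0.0005], [0.001, 0.0, 0.0])
```

View pics/w4.png

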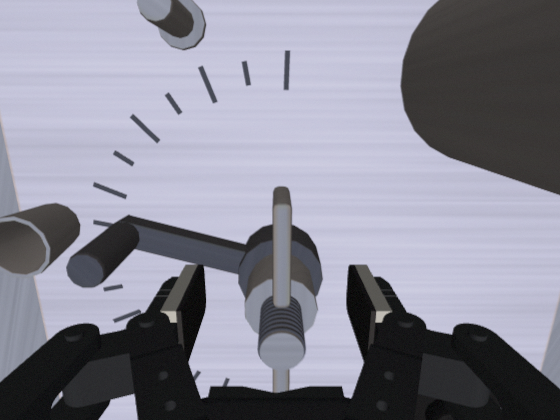

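Nut is at x≈281 against finger middle 277, so about 1.3 mm off, which is fine. Closing on the nut's hub.

Request:
jog_arm(targets=[[0,0.001,0,0,0,0,0.6],[0,0.001,0,0,0,0,0.6],[0,0.001,0,0,0,0,0.8],[0,0.001,0,0,0,0,0.8],[0,0.001,0,0,0,0,0.8]], newtons=80)

```text
time: 3.65
tool_pos: [593.6, 125.6, 118.4]
tcp_rot: [179.9, 0.0, 108.9]
ft_force: [-4.9, -0.8, 9.0]
finger_gap: 25.4
```

```bash

python3 - <<'E'
from bench import r
from h import *
snap(r,'wrist','w5'); 
s=r.sense(); print(s['time'],s['tool_pos'],s['tcp_rot'],s['ft_force'],s['wrist_torque'],s['finger_gap'])
E
```

```text
3.7 [593.64070632 125.63593548 118.3910876 ] [1.79935981e+02 3.00043137e-02 1.08904984e+02] [-5.21087133 -2.30416286  8.49598453] [-0.36242197  1.13104089  0.01849163] 25.695425906878995
```

View pics/w5.png

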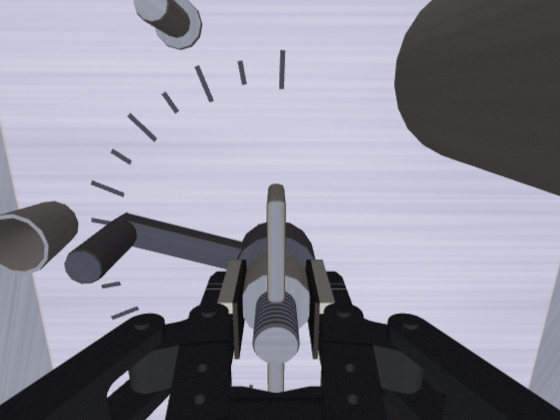

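The hub is gripped (gap 25.4). Turning anticlockwise now.

Request:
jog_arm(targets=[[0,0,0,0,0,-0.08,0.8],[0,0,0,0,0,-0.18,0.8],[0,0,0,0,0,-0.28,0.8],[0,0,0,0,0,-0.38,0.8],[0,0,0,0,0,-0.48,0.8]])

```text
time: 4.12
tool_pos: [593.2, 125.4, 118.4]
tcp_rot: [-180.0, 0.0, 136.7]
ft_force: [-9.0, -3.7, 11.6]
finger_gap: 25.6
```

```bash

python3 - <<'E'
from bench import r
from h import *
snap(r,'wrist','w6'); 
s=r.sense(); print(s['time'],s['tool_pos'],s['tcp_rot'],s['ft_force'],s['wrist_torque'],s['finger_gap'])
E
```

```text
4.1667 [593.20176798 125.38161091 118.3945916 ] [-1.79986069e+02  3.21136309e-02  1.37127442e+02] [-7.32422314 -3.12048852 10.64128582] [-0.47589392  1.35050495  0.02482598] 25.283476689516636
```

View pics/w6.png

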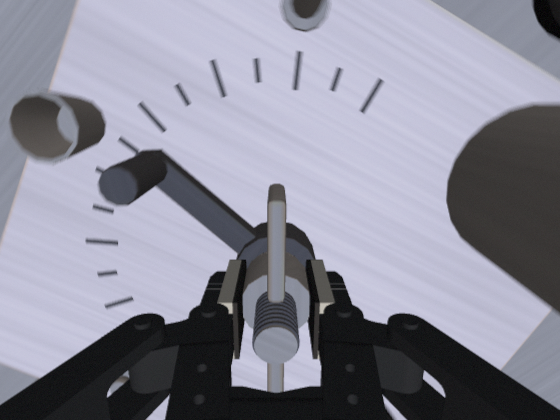

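The nut is following the gripper without slip. Continuing.

Request:
jog_arm(targets=[[0,0,0,0,0,-0.1,0.8],[0,0,0,0,0,-0.2,0.8],[0,0,0,0,0,-0.3,0.8],[0,0,0,0,0,-0.4,0.8],[0,0,0,0,0,-0.5,0.8]])

```text
time: 4.58
tool_pos: [593.0, 124.9, 118.4]
tcp_rot: [-179.9, -0.0, 165.3]
ft_force: [-8.3, -5.3, 12.1]
finger_gap: 25.6
```

Request:
jog_arm(targets=[[0,0,0,0,0,-0.04,0.8],[0,0,0,0,0,-0.04,0.6],[0,0,0,0,0,-0.04,0.3],[0,0,0,0,0,-0.04,0.3],[0,0,-0.03,0,0,-0.04,0.3]])

```text
time: 5.0
tool_pos: [589.2, 125.3, 140.0]
tcp_rot: [-179.8, -0.6, 167.3]
ft_force: [-0.6, 0.3, -1.0]
finger_gap: 59.8
```

```bash

python3 - <<'E'
from bench import r
from h import *
s=r.sense(); print(s['time'],s['tool_pos'],s['tcp_rot'],s['ft_force'],s['finger_gap'],s['joint_pos'].round(1))
E
```

```text
5.0 [589.23960171 125.33101648 139.95652326] [-179.80530619   -0.56463795  167.30950112] [-0.62197141  0.32617965 -0.96891266] 59.81032186126922 [  7.1  11.8  90.2   0.   78.7 -70.2]
```

Request:
jog_arm(targets=[[0,0,-0.035,0,0,0,0.3],[0,0,-0.07,0,0,0,0.4],[0,0,-0.09,0,0,-0.1,0.4],[0,0,-0.09,0,0,-0.2,0.4],[0,0,-0.09,0,0,-0.3,0.4]])

```text
time: 5.42
tool_pos: [594.8, 126.1, 239.5]
tcp_rot: [180.0, 0.3, -175.2]
ft_force: [-0.3, -0.6, -0.8]
finger_gap: 51.0
```

Request:
jog_arm(targets=[[0,0,0,0,0,0,0.4],[0,0,0,0,0,0,0.4]])

```text
time: 5.58
tool_pos: [593.2, 125.8, 236.2]
tcp_rot: [180.0, -0.0, -175.7]
ft_force: [0.1, -0.4, -0.3]
finger_gap: 51.3
```

```bash

python3 - <<'E'
from bench import r
from h import *
snap(r,'wrist','w7'); 
s=r.sense(); print(s['time'],s['tool_pos'],s['tcp_rot'],s['joint_pos'].round(1)); print(rel([521.9,119.8,200],184.2,s))
E
```

```text
5.6333 [593.04973175 125.81525985 235.88713629] [ 1.79996034e+02 -3.31008447e-02 -1.75676194e+02] [  7.1   8.4  83.8   0.   87.9 -87.2]
([0.0714, -0.0006, 0.0359], [0.0, -0.001, 0.002])
```

View pics/w7.png

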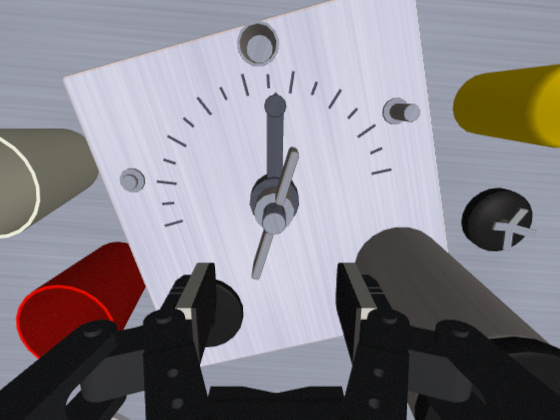

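The view shows the post at (275,105) exactly ahead of the tool, and the wing line turned about 58° with the pointer unmoved. Next I move over the post and descend.

Request:
jog_arm(targets=[[0.036,0,0,0,0,0,0.4],[0.0714,0,0.02,0,0,0,0.5],[0.0714,0,0.036,0,0,0,0.5],[0.0714,0,0.05,0,0,0,0.5],[0.0714,0,0.05,0,0,0,0.5]])

```text
time: 6.05
tool_pos: [519.2, 119.8, 182.3]
tcp_rot: [-180.0, -0.3, -175.6]
ft_force: [-0.2, -0.7, -0.2]
finger_gap: 42.8
```

Request:
jog_arm(targets=[[0,0,0,0,0,0,0.5],[0,0,0,0,0,0,0.5]])

```text
time: 6.22
tool_pos: [522.8, 120.2, 187.4]
tcp_rot: [180.0, 0.1, -175.5]
ft_force: [-0.5, -0.1, 0.2]
finger_gap: 42.8
```

```bash

python3 - <<'E'
from bench import r
from h import *
snap(r,'wrist','w8'); 
s=r.sense(); print(s['time'],s['tool_pos'],s['tcp_rot'],s['joint_pos'].round(1)); print(rel([521.9,119.8,118],184.2,s)); print(proj('w8',[[521.9,119.8,144],[521.3,211.5,128],[592.7,125,90]]))
E
```

```text
6.2667 [523.10753816 120.21607012 187.71747511] [ 1.79993380e+02  1.11268919e-01 -1.75520952e+02] [  7.5  -1.   98.7   0.   82.2 -87. ]
([0.0014, -0.0003, 0.0697], [0.0, 0.002, 0.005])
[[273.91864818 239.22590868]
 [428.27385752 239.49588295]
 [274.0378883  301.1396169 ]]
```

View pics/w8.png

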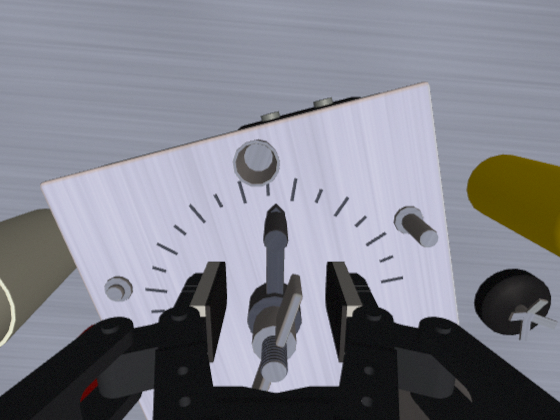

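Post top is at (276,240), as predicted (274,239). Descending.

Request:
jog_arm(targets=[[0.001,-0.0005,0.03,0,0,0,0.5],[0.001,-0.0005,0.055,0,0,0,0.5],[0.001,-0.0005,0.068,0,0,0,0.5],[0.001,-0.0005,0.068,0,0,0,0.5],[0.001,-0.0005,0.068,0,0,0,0.5]])

```text
time: 6.68
tool_pos: [521.2, 119.5, 118.6]
tcp_rot: [-180.0, -0.0, -175.5]
ft_force: [0.7, 0.3, 1.0]
finger_gap: 42.9
```

Request:
jog_arm(targets=[[0,0,0,0,0,0,0.7],[0,0,0,0,0,0,0.9],[0,0,0,0,0,0,0.95],[0,0,0,0,0,0,0.95]], newtons=30)

```text
time: 7.02
tool_pos: [522.4, 119.7, 120.3]
tcp_rot: [180.0, 0.2, -175.5]
ft_force: [-1.0, -0.6, 7.0]
finger_gap: 12.7
```

```bash

python3 - <<'E'
from bench import r
from h import *
snap(r,'wrist','w9'); 
s=r.sense(); print(s['time'],s['tool_pos'],s['tcp_rot'],s['joint_pos'].round(1),s['ft_force'],s['finger_gap'])
E
```

```text
7.0667 [522.45807257 119.70008988 120.33746751] [ 179.9901008     0.19324017 -175.46190088] [  7.4   2.1 102.8   0.   74.9 -87.1] [-0.98555746  0.01658225  6.04952553] 12.567859682114525
```

View pics/w9.png

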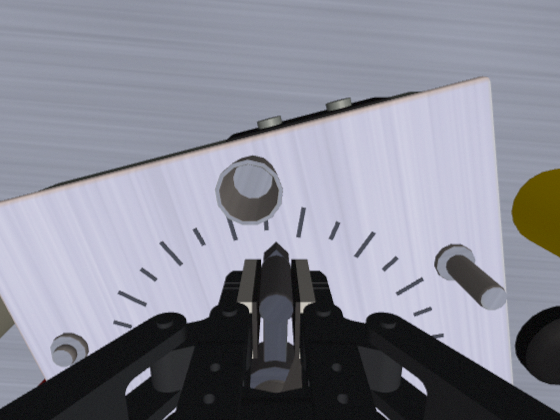

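Post gripped (gap 12.6), and the sauce cup is clear of the fingers. Now I sweep it along its arc towards the pin.

Request:
jog_arm(targets=[[-0.0003,0.0064,0,0,0,0.09,0.95],[-0.0011,0.0127,0,0,0,0.18,0.95],[-0.0026,0.0189,0,0,0,0.27,0.95],[-0.0045,0.025,0,0,0,0.36,0.95],[-0.0071,0.0309,0,0,0,0.45,0.95]])

```text
time: 7.48
tool_pos: [527.3, 151.1, 120.3]
tcp_rot: [179.9, 0.2, 158.5]
ft_force: [1.9, -1.2, 5.0]
finger_gap: 12.9
```

```bash

python3 - <<'E'
from bench import r
from h import *
s=r.sense(); print(s['time'],s['tool_pos'],s['tcp_rot'],s['ft_force'],s['finger_gap'])
d=s['tool_pos'][:2]-[592.7,125]; print(np.hypot(*d),np.degrees(np.arctan2(-d[1],-d[0]))-18.88)
E
```

```text
7.4833 [527.32019733 151.09100292 120.34447433] [179.9149736    0.20630897 158.49625853] [ 1.85812112 -1.15042794  5.03983653] 12.887314010669588
70.39360078092389 -40.63537246626139
```

Request:
jog_arm(targets=[[-0.0003,0.0064,0,0,0,0.09,0.95],[-0.0011,0.0127,0,0,0,0.18,0.95],[-0.0026,0.0189,0,0,0,0.27,0.95],[-0.0045,0.025,0,0,0,0.36,0.95],[-0.0071,0.0309,0,0,0,0.45,0.95]])

```text
time: 7.9
tool_pos: [545.2, 177.3, 120.3]
tcp_rot: [179.8, 0.1, 132.7]
ft_force: [0.8, -2.5, 5.0]
finger_gap: 12.9
```

Request:
jog_arm(targets=[[0,0,0,0,0,0,0.95],[0,0,0,0,0,0,0.95]])

```text
time: 8.07
tool_pos: [545.4, 177.4, 120.3]
tcp_rot: [179.8, 0.1, 133.1]
ft_force: [3.1, 0.2, 6.3]
finger_gap: 12.8
```

```bash

python3 - <<'E'
from bench import r
from h import *
snap(r,'wrist','w10'); 
s=r.sense(); print(s['time'],s['tool_pos'],s['tcp_rot'],s['ft_force'],s['finger_gap'])
d=s['tool_pos'][:2]-[592.7,125]; print(np.hypot(*d),np.degrees(np.arctan2(-d[1],-d[0]))-18.88)
E
```

```text
8.1167 [545.35021614 177.39003713 120.31118692] [1.79786399e+02 1.38965880e-01 1.33140902e+02] [3.46577574 0.0610548  6.59981387] 12.835277360282333
70.61669789590137 -66.77292471941985
```

View pics/w10.png

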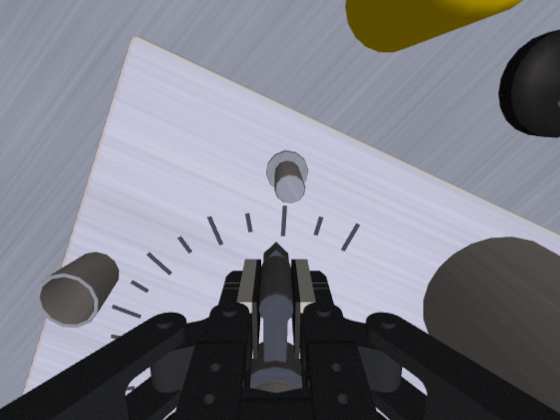

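```bash
python3 - <<'E'
import cv2
t=cv2.imread('pics/w10_raw.png')
cv2.imwrite('pics/w10c.png',cv2.resize(t[140:290,190:370],None,fx=4,fy=4,interpolation=cv2.INTER_CUBIC))
E
```

```text
(no output)
```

View pics/w10c.png

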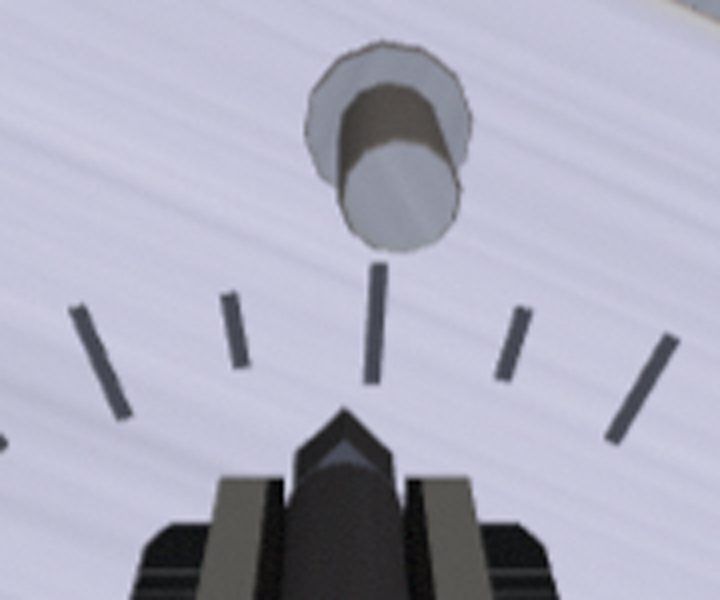

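```bash
cat > ang.py <<'E'
from h import *
def analyse(tag,x0,y0,f,ticks,pts,ax=None):
    U=lambda x,y:(x0+(x+.5)/f-.5,y0+(y+.5)/f-.5)
    A=[];b=[]
    T=[]
    for (a,c) in ticks:
        p=at(tag,*U(*a),90)[:2];q=at(tag,*U(*c),90)[:2]; d=(q-p)/np.hypot(*(q-p)); n=np.array([-d[1],d[0]]); A.append(n);b.append(n@p); T.append((p,q))
    c=np.linalg.lstsq(np.array(A),np.array(b),rcond=None)[0]; print('tick axis',c.round(1))
    # radius-based axis fit with r 80/96
    from scipy.optimize import least_squares
    P=np.array([x for t in T for x in t])
    rr=np.array([(np.hypot(*(t[0]-c))>np.hypot(*(t[1]-c)),) for t in T])
    def res(z):
        o=[]
        for (p,q),n in zip(T,A):
            o+= [ (n@(p-z)) *3, ]
        o.append((np.mean([np.hypot(*(p-z)) for p,q in [T[i] for i in pts['major']]])-95.9))
        return o
    z=least_squares(res,c).x; print('axis fit',z.round(1))
    for name,cc in (('fit',z),('world',np.array([592.7,125.]))):
        for k,(u,zz) in pts['p'].items():
            w=at(tag,*U(*u),zz); d=w[:2]-cc; print(name,k,w.round(1),'r',np.hypot(*d).round(1),'th',round(np.degrees(np.arctan2(-d[1],-d[0]))-18.88,2))
E
python3 - <<'E'
from ang import *
analyse('w10',190,140,4,[((78,307),(125,418)),((229,293),(241,367)),((379,265),(372,382)),((526,308),(503,380)),((672,338),(613,441))],
 {'major':[0,2,4],'p':{'tick67':((375,323),90),'foot':((388,122),92),'pintop':((400,196),128),'tip':((345,410),103),'t45':((101,362),90),'t90':((643,390),90)}})
E
```

```text
tick axis [595.4 123.2]
axis fit [595.  123.6]
fit tick67 [537.3 192.8  90. ] r 90.1 th -69.03
fit foot [520.6 212.6  92. ] r 116.0 th -68.97
fit pintop [520.7 212.5 128. ] r 115.8 th -68.97
fit tip [538.9 185.5 103. ] r 83.6 th -66.68
fit t45 [515.6 165.5  90. ] r 89.8 th -46.68
fit t90 [568.3 209.5  90. ] r 89.9 th -91.6
world tick67 [537.3 192.8  90. ] r 87.5 th -69.62
world foot [520.6 212.6  92. ] r 113.4 th -69.42
world pintop [520.7 212.5 128. ] r 113.3 th -69.43
world tip [538.9 185.5 103. ] r 81.0 th -67.25
world t45 [515.6 165.5  90. ] r 87.0 th -46.59
world t90 [568.3 209.5  90. ] r 87.9 th -92.78
```

The tip is about 2.2° short of the pin and of the tick behind it. Advancing 0.039 rad.

Request:
jog_arm(targets=[[-0.0001,0.0014,0,0,0,0.02,0.95],[-0.0001,0.0028,0,0,0,0.039,0.95],[-0.0001,0.0028,0,0,0,0.039,0.95],[-0.0001,0.0028,0,0,0,0.039,0.95]])

```text
time: 8.45
tool_pos: [547.2, 179.0, 120.3]
tcp_rot: [179.8, 0.1, 130.9]
ft_force: [1.6, -1.0, 6.4]
finger_gap: 12.4
```

```bash

python3 - <<'E'
from bench import r
from h import *
snap(r,'wrist','w11',(190,140,370,290),4); 
s=r.sense(); print(s['time'],s['tool_pos'],s['tcp_rot'],s['ft_force'],s['finger_gap'])
E
```

```text
8.5 [547.14894306 178.96100068 120.34575721] [1.79809595e+02 1.19618815e-01 1.30903965e+02] [ 1.25483023 -0.97822932  5.92882257] 12.774522434974097
```

View pics/w11.png

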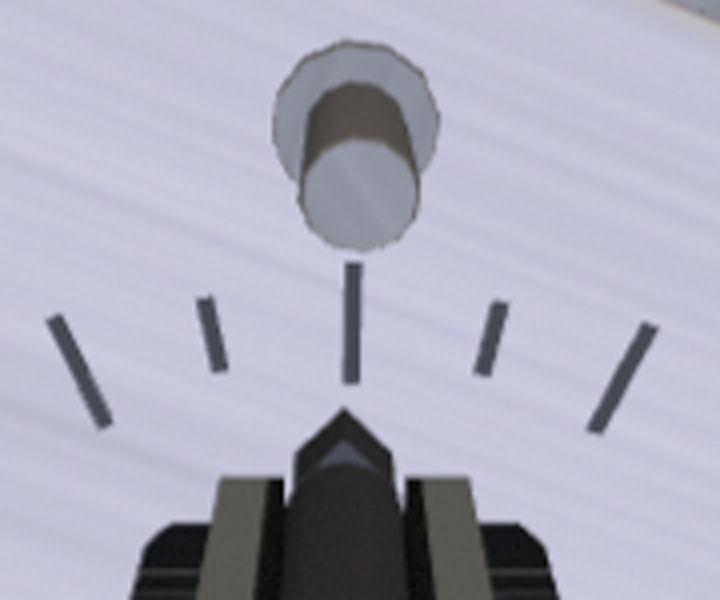

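```bash
python3 - <<'E'
from ang import *
analyse('w11',190,140,4,[((55,318),(105,427)),((205,298),(220,372)),((353,264),(351,382)),((501,303),(483,375)),((650,326),(595,432))],
 {'major':[0,2,4],'p':{'tick67':((352,323),90),'foot':((356,122),92),'pintop':((359,195),128),'tip':((345,410),103)}})
E
```

```text
tick axis [596.9 121.2]
axis fit [596.2 122.1]
fit tick67 [537.4 192.8  90. ] r 92.0 th -69.12
fit foot [520.8 212.6  92. ] r 117.8 th -69.08
fit pintop [520.8 212.5 128. ] r 117.8 th -69.04
fit tip [540.9 187.3 103. ] r 85.6 th -68.6
world tick67 [537.4 192.8  90. ] r 87.5 th -69.66
world foot [520.8 212.6  92. ] r 113.3 th -69.5
world pintop [520.8 212.5 128. ] r 113.2 th -69.45
world tip [540.9 187.3 103. ] r 81.1 th -69.15
```

About 0.4° remains. I'll nudge, then release and lift.

Request:
jog_arm(targets=[[0,0.0005,0,0,0,0.007,0.95],[0,0.0005,0,0,0,0.007,0.95],[0,0.0005,0,0,0,0.007,0.8],[0,0.0005,0,0,0,0.007,0.5],[0,0.0005,0,0,0,0.007,0.5]])

```text
time: 8.92
tool_pos: [545.5, 179.1, 118.0]
tcp_rot: [-180.0, -0.0, 130.4]
ft_force: [-0.8, -0.1, 0.0]
finger_gap: 40.0
```

Request:
jog_arm(targets=[[0,0,-0.025,0,0,0,0.5],[0,0,-0.06,0,0,0,0.5],[0,0,-0.09,0,0,0,0.5],[-0.03,0,-0.12,0,0,0,0.4],[-0.06,0,-0.13,0,0,0,0.4]])

```text
time: 9.33
tool_pos: [586.3, 134.6, 253.9]
tcp_rot: [179.7, 0.2, 130.6]
ft_force: [1.4, -0.6, 1.0]
finger_gap: 51.0
```

Request:
jog_arm(targets=[[-0.01,0,0,0,0,0,0.3],[-0.01,0,0,0,0,0,0.3],[-0.01,0,0,0,0,0,0.3]])

```text
time: 9.58
tool_pos: [590.7, 125.6, 246.8]
tcp_rot: [-179.9, -0.1, 130.3]
ft_force: [-0.4, -0.4, -0.3]
finger_gap: 59.5
```

```bash

python3 - <<'E'
from bench import r
from h import *
snap(r,'wrist','w12'); 
s=r.sense(); print(s['time'],s['tool_pos'],s['tcp_rot'],s['ft_force'],s['finger_gap'],s['joint_pos'].round(1))
E
```

```text
9.6333 [590.13924908 126.19797763 246.45014094] [-1.79861763e+02 -1.29646875e-01  1.30335544e+02] [ 0.10602152  0.47641846 -0.11375559] 59.559491528468286 [  7.2   7.8  83.3   0.   89.1 -33.2]
```

View pics/w12.png

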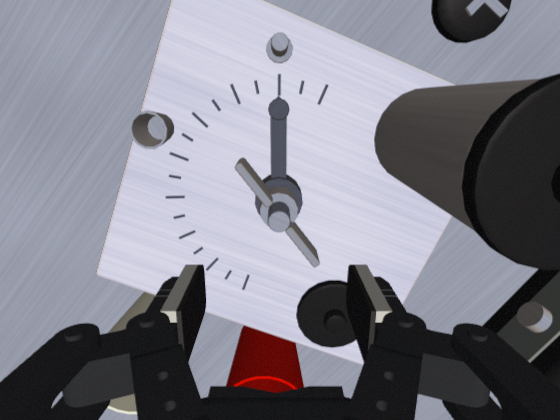

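```bash
python3 - <<'E'
import cv2
t=cv2.imread('pics/w12_raw.png')
cv2.imwrite('pics/w12c.png',cv2.resize(t[25:175,205:355],None,fx=4,fy=4,interpolation=cv2.INTER_CUBIC))
cv2.imwrite('pics/w12d.png',cv2.resize(t[130:280,205:355],None,fx=4,fy=4,interpolation=cv2.INTER_CUBIC))
E
```

```text
(no output)
```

View pics/w12c.png

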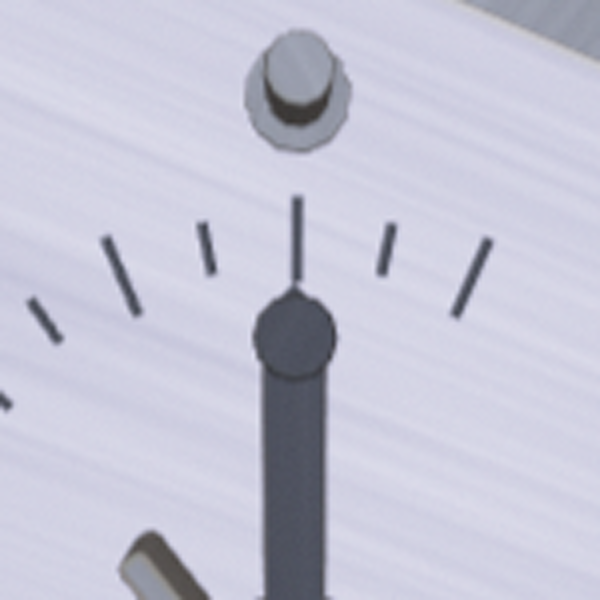

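View pics/w12d.png

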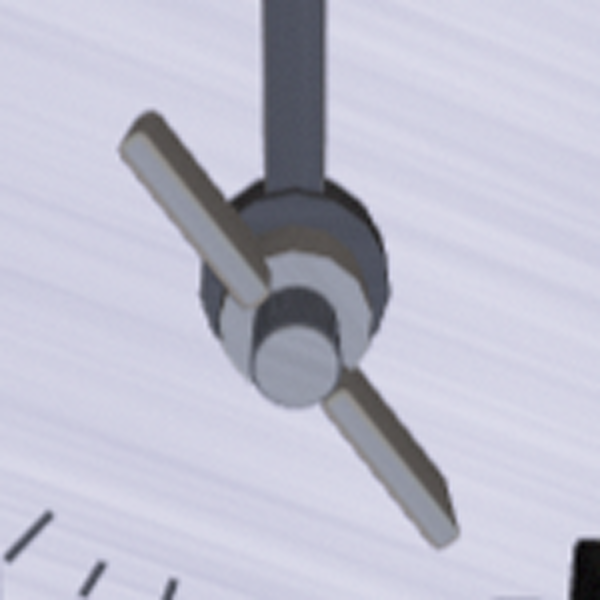

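```bash
python3 - <<'E'
from h import *
U=lambda x,y,y0:(205+(x+.5)/4-.5,y0+(y+.5)/4-.5)
W=lambda x,y,y0,z:at('w12',*U(x,y,y0),z)
P={'tip':W(295,287,25,103),'post':W(295,336,25,144),'armfar':W(294.5,385,25,108),'armnear':W(294,190,130,108),'foot':W(298.5,97,25,92),'pintop':W(299,67,25,128),'stud':W(295.5,366,130,170)}
c=np.array([592.7,125])
for k,w in P.items():
    d=w[:2]-c; print(k,w.round(1),np.hypot(*d).round(1),round(np.degrees(np.arctan2(-d[1],-d[0]))-18.88,2))
for a,b in (('armnear','post'),('armnear','foot'),('armnear','tip'),('stud','foot'),('stud','post')):
    d=P[b]-P[a]; print(a,b,round(np.degrees(np.arctan2(-d[1],-d[0]))-18.88,2))
# wings angle
a=W(152,250-105,130,154)-W(440,538,130,154); 
a=W(133,150,130,154)-W(443,541,130,154); print(a,np.degrees(np.arctan2(a[1],a[0]))-108.88)
E
```

```text
tip [542.8 185.6 103. ] 78.5 -69.42
post [547.7 179.6 144. ] 70.7 -69.37
armfar [554.1 172.2 108. ] 60.9 -69.58
armnear [581.9 139.4 108. ] 18.0 -71.88
foot [521.2 212.1  92. ] 112.7 -69.49
pintop [520.9 212.1 128. ] 112.9 -69.41
stud [591.9 127.6 170. ] 2.7 -91.4
armnear post -68.52
armnear foot -69.04
armnear tip -68.69
stud foot -68.96
stud post -68.51
[-85.3218467   19.14881414   0.        ] 58.47068470707666
```

Pointer and pin agree within about 0.3° and the nut reads 58.5°. Back to the nut: yaw 167.3°, over the axis.

Request:
jog_arm(targets=[[0,0,0,0,0,-0.12,0.3],[0,0,0,0,0,-0.24,0.3],[0,0,0,0,0,-0.36,0.3],[0,0,0,0,0,-0.48,0.3],[0,0,0,0,0,-0.6,0.3]])

```text
time: 10.05
tool_pos: [589.8, 127.1, 246.7]
tcp_rot: [-180.0, -0.2, 165.2]
ft_force: [0.4, 0.0, 0.4]
finger_gap: 59.7
```

Request:
jog_arm(targets=[[0,0,0,0,0,-0.046,0.3],[0,0,0,0,0,-0.046,0.3],[0,0,0,0,0,-0.046,0.3]])

```text
time: 10.3
tool_pos: [590.2, 126.8, 247.1]
tcp_rot: [-180.0, -0.1, 167.3]
ft_force: [0.2, 0.7, -0.1]
finger_gap: 59.6
```

```bash

python3 - <<'E'
from bench import r
from h import *
snap(r,'wrist','w13'); 
s=r.sense(); print(s['time'],s['tool_pos'],s['tcp_rot'],s['ft_force'],s['finger_gap']); print(rel([593.1,125.2,180],167.3,s))
E
```

```text
10.35 [590.46267925 126.62521001 247.37963521] [-1.79980765e+02 -9.03654293e-02  1.67285511e+02] [0.72777721 0.18691011 0.14970206] 59.89860471393956
([-0.003, -0.0008, 0.0674], [-0.0, -0.002, -0.0])
```

View pics/w13.png

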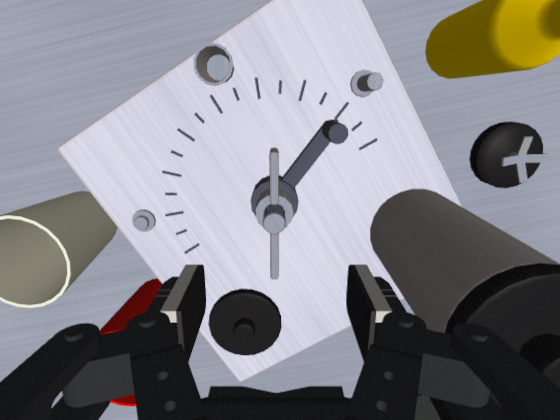

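Wings are vertical in the view at x=274, centred between the fingers. Descending.

Request:
jog_arm(targets=[[-0.003,-0.0008,0.035,0,0,0,0.3],[-0.003,-0.0008,0.065,0,0,0,0.3],[-0.003,-0.0008,0.09,0,0,0,0.3],[-0.003,-0.0008,0.11,0,0,0,0.3],[-0.003,-0.0008,0.11,0,0,0,0.3]])

```text
time: 10.77
tool_pos: [590.2, 124.3, 132.2]
tcp_rot: [-179.8, -0.5, 167.3]
ft_force: [-0.2, -0.4, -0.4]
finger_gap: 59.9
```

Request:
jog_arm(targets=[[0,0,0.01,0,0,0,0.3],[0,0,0.019,0,0,0,0.3],[0,0,0.019,0,0,0,0.3],[0,0,0.019,0,0,0,0.3]])

```text
time: 11.1
tool_pos: [594.3, 124.5, 119.8]
tcp_rot: [180.0, 0.0, 167.3]
ft_force: [0.0, 0.8, -0.4]
finger_gap: 59.4
```

```bash

python3 - <<'E'
from bench import r
from h import *
snap(r,'wrist','w14'); 
s=r.sense(); print(s['time'],s['tool_pos'],s['tcp_rot'],s['ft_force'],s['finger_gap']); print(rel([593.1,125.2,118],167.3,s))
E
```

```text
11.15 [594.66312153 124.55943984 120.32373912] [1.79970802e+02 7.37885660e-02 1.67336827e+02] [ 0.36707733 -0.24523073  0.31304468] 59.7262104899251
([0.0017, 0.0003, 0.0023], [0.001, 0.001, 0.001])
```

View pics/w14.png

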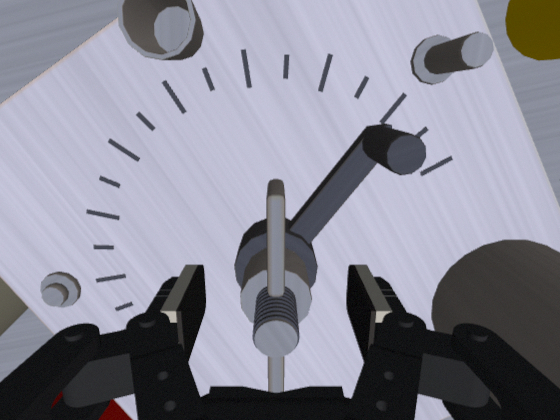

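Request:
jog_arm(targets=[[0.001,0,-0.001,0,0,0,0.6],[0.001,0,-0.001,0,0,0,0.6],[0.001,0,-0.001,0,0,0,0.8],[0.001,0,-0.001,0,0,0,0.8],[0.001,0,-0.001,0,0,0,0.8]], newtons=80)

```text
time: 11.57
tool_pos: [593.7, 124.7, 121.8]
tcp_rot: [180.0, 0.1, 167.3]
ft_force: [-2.2, -0.1, 5.9]
finger_gap: 25.3
```

```bash

python3 - <<'E'
from bench import r
from h import *
snap(r,'wrist','w15'); 
s=r.sense(); print(s['time'],s['tool_pos'],s['tcp_rot'],s['ft_force'],s['wrist_torque'],s['finger_gap'])
E
```

```text
11.6167 [593.6408019  124.67271429 121.76490163] [1.79978947e+02 8.32340529e-02 1.67347822e+02] [-2.15422685 -0.50863316  5.6780202 ] [-0.12432971  0.38967543  0.02489058] 24.917176772458788
```

View pics/w15.png

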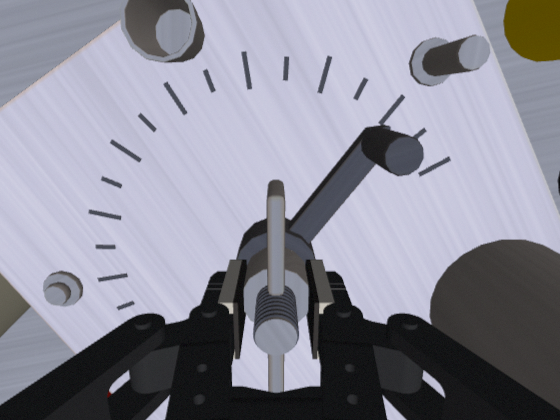

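Gripped. Tightening halfway, then I'll check the pointer.

Request:
jog_arm(targets=[[0,0,0,0,0,0.08,0.8],[0,0,0,0,0,0.18,0.8],[0,0,0,0,0,0.28,0.8],[0,0,0,0,0,0.38,0.8],[0,0,0,0,0,0.48,0.8]])

```text
time: 12.03
tool_pos: [593.7, 124.8, 121.8]
tcp_rot: [179.9, 0.1, 139.6]
ft_force: [-1.6, -0.2, 5.7]
finger_gap: 25.0
```

```bash

python3 - <<'E'
from bench import r
from h import *
snap(r,'wrist','w16'); 
s=r.sense(); print(s['time'],s['tool_pos'],s['tcp_rot'],s['ft_force'],s['wrist_torque'],s['finger_gap'])
E
```

```text
12.0833 [593.72300921 124.84377524 121.77479294] [1.79926309e+02 6.76407030e-02 1.39128542e+02] [-2.24407447  0.15557251  5.41792496] [-0.0651183   0.38811927 -0.06639154] 25.12999050290798
```

View pics/w16.png

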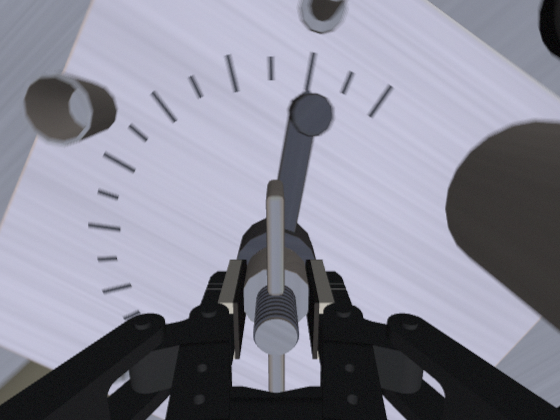

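Request:
jog_arm(targets=[[0,0,0,0,0,0.1,0.8],[0,0,0,0,0,0.2,0.8],[0,0,0,0,0,0.3,0.8],[0,0,0,0,0,0.4,0.8],[0,0,0,0,0,0.48,0.8]])

```text
time: 12.5
tool_pos: [593.9, 124.9, 121.8]
tcp_rot: [179.9, 0.0, 112.1]
ft_force: [-0.8, -0.0, 4.8]
finger_gap: 25.5
```

Request:
jog_arm(targets=[[0,0,0,0,0,0.03,0.8],[0,0,0,0,0,0.06,0.8]])

```text
time: 12.67
tool_pos: [593.9, 124.9, 121.8]
tcp_rot: [179.9, 0.0, 108.8]
ft_force: [-0.4, 0.4, 5.0]
finger_gap: 25.3
```

```bash

python3 - <<'E'
from bench import r
from h import *
snap(r,'wrist','w17'); 
s=r.sense(); print(s['time'],s['tool_pos'],s['tcp_rot'],s['ft_force'],s['wrist_torque'],s['finger_gap'])
E
```

```text
12.7167 [593.85238716 124.93788814 121.76194291] [1.79884690e+02 1.88467679e-02 1.08715283e+02] [-0.80234409  0.67091841  6.37475034] [0.0359632  0.36294692 0.13888226] 25.15926885885342
```

View pics/w17.png

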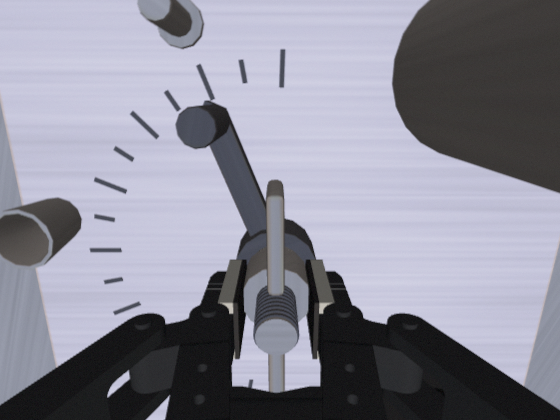

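Request:
jog_arm(targets=[[0,0,0,0,0,0.03,0.8],[0,0,0,0,0,0.06,0.8],[0,0,0,0,0,0.06,0.8]])

```text
time: 12.97
tool_pos: [594.0, 124.5, 121.8]
tcp_rot: [179.9, 0.1, 105.4]
ft_force: [-0.3, -1.6, 5.9]
finger_gap: 24.8
```

```bash

python3 - <<'E'
from bench import r
from h import *
s=r.sense(); print(s['time'],s['tool_pos'],s['tcp_rot'],s['ft_force'],s['wrist_torque'],s['joint_efforts'].round(2))
E
```

```text
12.9667 [593.98810728 124.53333398 121.78708838] [1.79881785e+02 6.32418382e-02 1.05446109e+02] [-0.26720277 -1.57358583  5.89419713] [-0.30321064  0.14216133  0.82360003] [-1.000e-02 -5.607e+01 -4.530e+01  6.900e-01 -3.700e-01  1.470e+00]
```

The torque has risen to 0.82 N m, so the nut is against its stop. One more small push, then release and look.

Request:
jog_arm(targets=[[0,0,0,0,0,0.03,0.8],[0,0,0,0,0,0.03,0.8]])

```text
time: 13.13
tool_pos: [594.0, 124.6, 121.8]
tcp_rot: [179.9, 0.1, 103.8]
ft_force: [-1.1, -1.1, 5.1]
finger_gap: 25.4
```

```bash

python3 - <<'E'
from bench import r
from h import *
snap(r,'wrist','w18'); 
s=r.sense(); print(s['time'],s['tool_pos'],s['tcp_rot'],s['ft_force'],s['wrist_torque'],s['joint_efforts'].round(2))
E
```

```text
13.1833 [593.97529999 124.66062908 121.79484399] [1.79874606e+02 5.02861286e-02 1.03824499e+02] [ 0.38177621 -1.1188038   4.1444036 ] [-0.19049303  0.14130761  1.10490364] [ -0.5  -56.18 -45.35   0.64  -0.32   1.42]
```

View pics/w18.png

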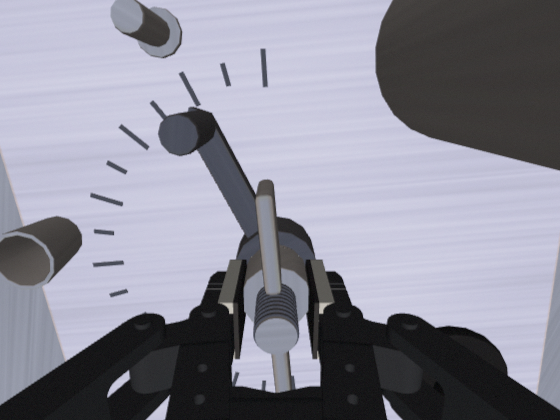

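The wings now tilt relative to the gripper: the pads slip on the hub, so the nut is at its stop. Releasing and rising.

Request:
jog_arm(targets=[[0,0,0,0,0,0,0.6],[0,0,0,0,0,0,0.3],[0,0,0,0,0,0,0.3],[0,0,-0.03,0,0,0,0.3],[0,0,-0.06,0,0,0,0.3]])

```text
time: 13.6
tool_pos: [590.9, 124.3, 178.0]
tcp_rot: [-179.6, -0.0, 103.7]
ft_force: [1.0, 0.5, 0.7]
finger_gap: 59.9
```

Request:
jog_arm(targets=[[0,0,-0.035,0,0,0,0.3],[0,0,-0.07,0,0,0.09,0.3],[0,0,-0.09,0,0,-0.09,0.3],[0,0,-0.09,0,0,-0.09,0.3],[0,0,-0.09,0,0,-0.09,0.3]])

```text
time: 14.02
tool_pos: [594.2, 124.7, 272.7]
tcp_rot: [179.8, 0.1, 109.1]
ft_force: [0.4, 0.5, -1.0]
finger_gap: 59.9
```

Request:
jog_arm(targets=[[0,0,0,0,0,0,0.3],[0,0,0,0,0,0,0.3]])

```text
time: 14.18
tool_pos: [592.4, 124.5, 268.6]
tcp_rot: [-179.9, -0.0, 108.8]
ft_force: [-0.7, 0.7, -0.1]
finger_gap: 59.8
```

```bash

python3 - <<'E'
from bench import r
from h import *
snap(r,'wrist','w19'); 
s=r.sense(); print(s['time'],s['tool_pos'],s['tcp_rot'],s['ft_force'],s['wrist_torque'])
t=cv2.imread('pics/w19_raw.png')
cv2.imwrite('pics/w19c.png',cv2.resize(t[30:290,190:330],None,fx=2.3*1,fy=2.3,interpolation=cv2.INTER_CUBIC))
cv2.imwrite('pics/w19d.png',cv2.resize(t[30:180,180:330],None,fx=4,fy=4,interpolation=cv2.INTER_CUBIC))
cv2.imwrite('pics/w19e.png',cv2.resize(t[130:280,180:330],None,fx=4,fy=4,interpolation=cv2.INTER_CUBIC))
E
```

```text
14.2333 [592.33320571 124.54800411 268.53671149] [-1.79838350e+02 -3.39289621e-02  1.08805413e+02] [ 0.15553839 -0.18301423 -0.39360397] [-0.00193062 -0.04477719  0.00895659]
```

View pics/w19.png

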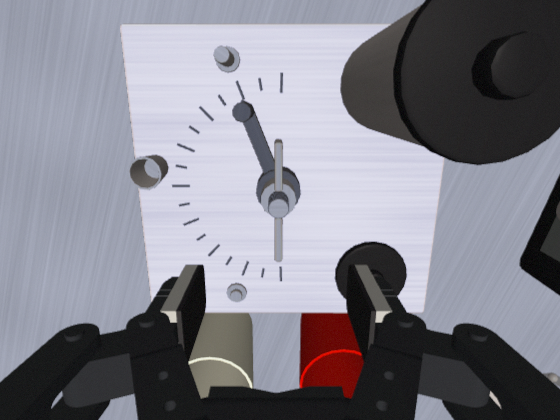

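View pics/w19d.png

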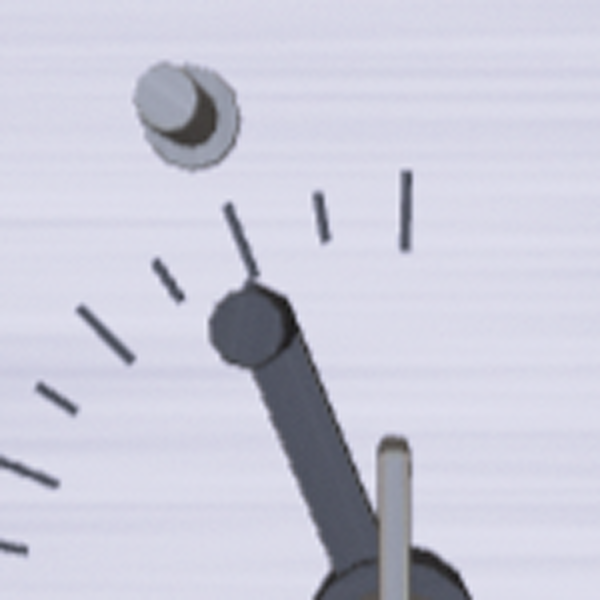

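View pics/w19e.png

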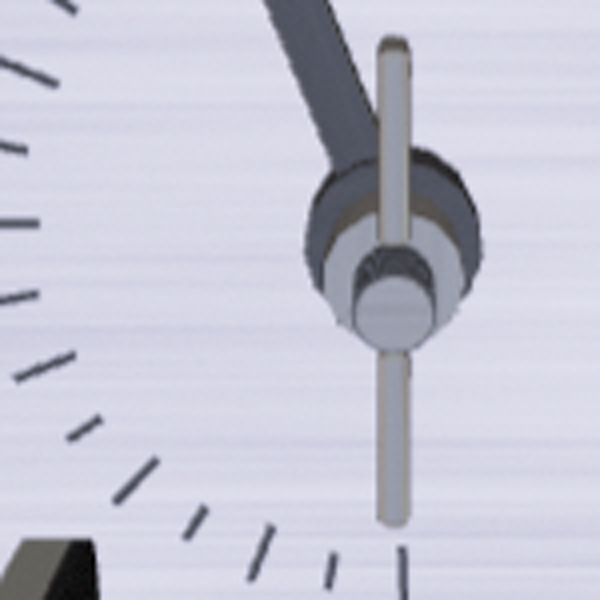

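```bash
python3 - <<'E'
from h import *
U=lambda x,y,y0:(180+(x+.5)/4-.5,y0+(y+.5)/4-.5)
W=lambda x,y,y0,z:at('w19',*U(x,y,y0),z)
P={'tip':W(252,280,30,103),'post':W(247,327,30,144),'foot':W(190,115,30,92),'pintop':W(166,98,30,128),'tick in':W(255,274,30,90),'tick out':W(228,206,30,90),'stud':W(395,312,130,170)}
c=np.array([592.7,125])
for c in (np.array([592.7,125]),np.array([593.5,125.2])):
  for k,w in P.items():
    d=w[:2]-c; print(k,w.round(1),np.hypot(*d).round(1),round(np.degrees(np.arctan2(-d[1],-d[0]))-18.88,2))
for x,y in (((395,55),(394,519)),):
    a=W(*x,130,154)-W(*y,130,154); print('wing',np.degrees(np.arctan2(a[1],a[0]))-108.88, np.hypot(*a[:2]))
t=[W(406,172,30,90),W(405,250,30,90),W(402,547,130,90)]
a=t[0]-t[2]; print('tick line -90..90',np.degrees(np.arctan2(a[1],a[0]))-108.88)
snapimg=None
E
```

```text
tip [543.1 186.3 103. ] 78.8 -69.87
post [548.  179.7 144. ] 70.6 -69.65
foot [520.7 212.5  92. ] 113.3 -69.43
pintop [521.3 212.  128. ] 112.6 -69.49
tick in [542.2 187.2  90. ] 80.1 -69.82
tick out [532.9 198.3  90. ] 94.6 -69.67
stud [593.2 128.2 170. ] 3.3 -118.31
tip [543.1 186.3 103. ] 79.2 -69.33
post [548.  179.7 144. ] 71.0 -69.05
foot [520.7 212.5  92. ] 113.7 -69.06
pintop [521.3 212.  128. ] 112.9 -69.11
tick in [542.2 187.2  90. ] 80.5 -69.29
tick out [532.9 198.3  90. ] 95.0 -69.22
stud [593.2 128.2 170. ] 3.0 -103.8
wing -0.1118103880365311 88.45743969613738
tick line -90..90 -0.17555129925816004
```

The nut is at 0.1° and the pointer is within about 0.3° of the pin. I'll retreat upward a little and check the surroundings.

Request:
jog_arm(targets=[[0,0,-0.03,0,0,0,0.3],[-0.03,0,-0.06,0,0,0,0.3],[-0.06,0,-0.08,0,0,0,0.3],[-0.1,0,-0.1,0,0,0,0.3],[-0.1,0,-0.1,0,0,0,0.3]])

```text
time: 14.65
tool_pos: [627.4, 24.7, 373.5]
tcp_rot: [179.8, 0.2, 108.6]
ft_force: [0.1, 0.4, -0.2]
finger_gap: 59.7
```

```bash

python3 - <<'E'
from bench import r
from h import *
snap(r,'side','s20',(125,150,325,330),4); snap(r,'side','s21')
a=cv2.imread('pics/side0.png').astype(int); b=cv2.imread('pics/s21_raw.png').astype(int)
d=(abs(a-b).max(2)>40).astype('uint8')*255; cv2.imwrite('pics/diff.png',d)
s=r.sense(); print(s['time'],s['tool_pos'],s['ft_force'])
E
```

```text
14.75 [625.99431043  28.37809825 370.08760112] [-0.31813005  0.96794689 -0.10871873]
```

View pics/s20.png

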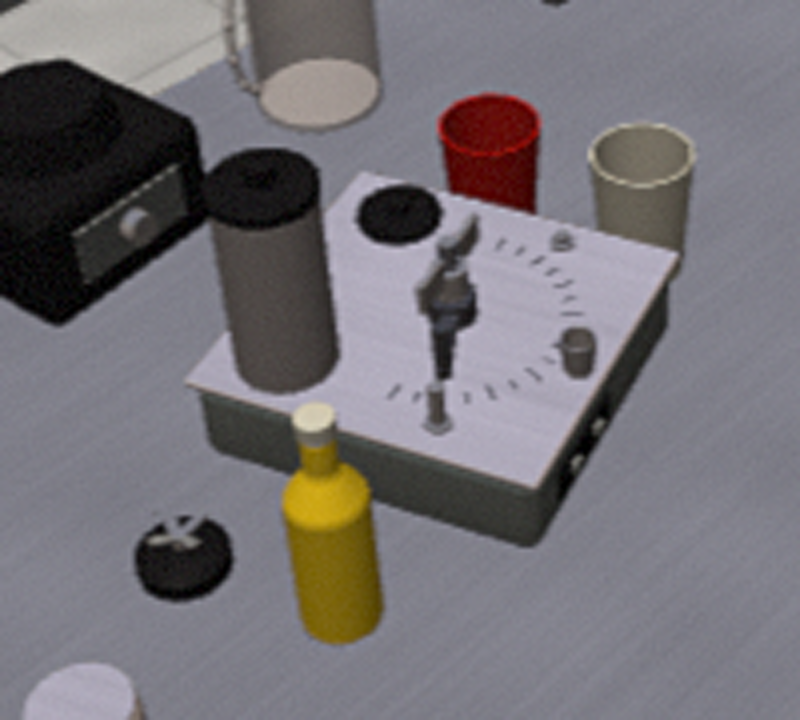

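View pics/diff.png

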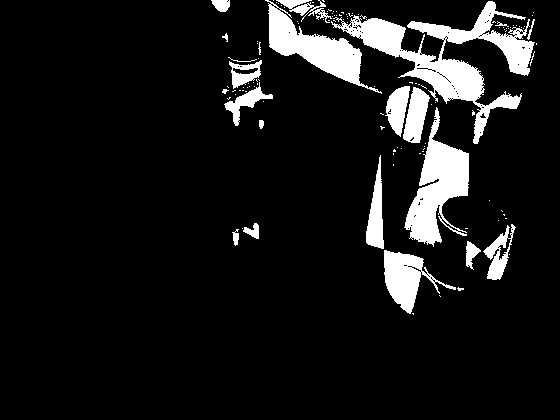

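The side view shows the pointer aimed at the pin and the wings back in place. The difference picture shows changes only at the pointer (240,235) and the arm. No bystander moved, so I'm handing in.

```bash
python3 - <<'E'
from bench import r
print(r.hand_in()); print(r.sense()['time'])
E
```

```text
the job is handed in; nothing more can be done
None
the job is handed in; nothing more can be done
```

The job is done and handed in, at about 15 s on the robot's clock. The nut was loosened about 58°, the pointer moved from about −15° onto the tall pin (measured −69°), and the nut tightened again.

- **Nut:** I gripped it by its hub. On tightening, the torque rose to about 1.1 N m and the pads slipped on the hub, so it is against its stop. The last wrist picture puts the wings within about 0.1° of tight.
- **Pointer:** I turned it by gripping the post. After tightening, tip, post and pin agree within about 0.2–0.4°. That is at the limit of the camera measurement, because the fitted position of the doser's axis varied by 1–4 mm between pictures.
- **Surroundings:** Before-and-after side pictures differ only at the pointer and the arm itself. No bystander in that view moved. The spoon's area is partly hidden by the arm there, so I could not compare it fully. The robot was clear of everything at hand-in.

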